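Load the syrup-capsule magazine in serving order

ROBOT

A 7-joint arm with a two-finger parallel gripper is mounted at the origin on the work surface. World frame = base frame: x ahead of the robot, y to its left, z up, the work surface at z = 0. Lengths are in m, angles in rad, forces in N, time in s.
With the tool pointing down it reaches from about 0.425 to 0.825 m from the base axis. Payload 3.6 kg.
Tool frame: the origin (TCP) lies where the fingers leave the gripper's body, on its centre line; the fingertips stand 73 mm ahead of it and the grasp point (between the pads) lies 54 mm ahead of it; x points along the fingers, y is the direction in which the jaws open and shut, and the axes are right-handed (so a half turn about x gives the same grasp; the last joint's range is limited). The gripper opens to 85 mm and grips with 20 to 120 N. Pads are 22 mm wide; open, the fingers measure 114 mm over their backs; the gripper's body (76 mm by 85 mm) begins 54 mm behind the grasp point. The pads swing forward as they close: fully open they stand 13 mm farther back than shut.
Start: joints at [-1.345, 0.615, -0.013, 1.423, 0.008, 1.103, -0.04], TCP at [0.163, 0.629, 0.304] pointing down, gripper open.
Joint ranges: [-3.12, 3.12], [-0.3, 2.06], [-1.34, 1.32], [0.26, 2.42], [-1.36, 4.5], [0.01, 1.98], [-2.84, 2.84]. Speed limits (rad/s): [2.79, 2.79, 3.14, 3.14, 3.14, 3.14, 3.14].

INTERFACE

Orientations are given as a unit quaternion [x, y, z, w].
In Python, from station import arm, snapshot, camera_info, ticket gives the robot as it stands. Calls block until the motion is done:
- arm.movep(position, orientation): joint-space move of the TCP to a pose.
- arm.line_to(position, velocity=0.15, ori=None): straight line of the TCP; ori=None keeps the orientation; velocity is the mean speed in m/s.
- arm.move_j(angles): joint-space move.
- arm.move_gripper(opening, effort=None): opening from 0.0 (shut) to 1.0 (fully open); effort is the grip in N (None keeps the last); returns when the fingers have stopped.
- arm.pause(seconds).
- arm.ik(position, orientation): joint angles nearest the present ones, or None.
- snapshot(name): name is "scene" or "top" or "wrist"; returns the picture (384x512x3 uint8, blue, green, red); there is no depth.
- camera_info(name): a dict with "fx", "fy", "cx", "cy" (pixels), "R" (3x3) and "t" (3): a world point X has camera coordinates R X + t; the wrist camera has in their place "T_tool_cam" (4x4, takes a point from camera to tool coordinates, whose origin is the TCP and whose axes are the tool frame's). Camera axes: x right, y down, z forward; pixel columns grow to the right and rows downward; lengths in m; the calibration is good to about 2 mm. A picture is of the moment at which its call begins: read the wrist's pose just before it. camera_info takes no time and is no camera call.
A pose or a line that the arm cannot do raises arm.MotionError and nothing moves.
- ticket.finish_job(): hands the job in, once; it reports no verdict.
Readings, each from a call of its own:
- arm.read_time(): time.
- arm.read_joint_positions(): joint angles.
- arm.read_dq(): joint speeds.
- arm.read_effort(): joint torques, N m.
- arm.read_tool_pos(): TCP position.
- arm.read_eef_rot(): TCP orientation.
- arm.read_ft_force(): force on the tool from outside, world axes, zero at the start.
- arm.read_wrist_torque(): the same for the moment, N m.
- arm.read_opening(): opening from 0.0 (shut) to 1.0 (fully open).
Only numpy, scipy, OpenCV 4.12 (cv2) and the standard library are available. Lean on these libraries where they do the work, as an engineer would, in place of code of your own. Each camera call takes 0.05 s, during which the arm holds its last target. There are 200 camera calls.

TASK

On the drinks counter, load the gravity-feed magazine for the next two drinks: drop the orange syrup capsule in at the top first and, once it stands at the bottom, the green one on top of it, both upright with the lid up, so that orange comes out first and green second. Leave the blue capsule, the paper cup and the screwdriver where they are.

Things in the scene. Friction and masses are not known exactly. Their poses are not given: they have to be found in the camera images.
- orange_center (a point): Centre (half-way up) of the orange syrup capsule: a rigid sealed upright cylinder, 44 mm diameter, 66 mm tall, about 90 g, orange body and top with two thin white bands. z axis points up through its lid.
- green_center (a point): Centre (half-way up) of the green syrup capsule: a rigid sealed upright cylinder, 44 mm diameter, 66 mm tall, about 90 g, green body and top with two thin white bands. z axis points up through its lid.
- blue_center (a point): Centre (half-way up) of the blue syrup capsule: a rigid sealed upright cylinder, 44 mm diameter, 66 mm tall, about 90 g, blue body and top with two thin white bands. z axis points up through its lid. A bystander: not wanted now.
- magazine_mouth (a point): Centre of the open top of the capsule magazine, level with its rim. The magazine is a fixed upright aluminium chute, 145 mm tall, smooth, plain square inside, 60 x 60 mm; its top 14 mm is a white funnel rim flaring at 45 degrees to about 86 mm square inside, 100 mm outside. z up, x and y square to its walls; yaw varies.
- magazine_floor (a point): Centre of the magazine's inner floor, 135 mm straight below magazine_mouth, same axes. A capsule let go upright over the mouth, its foot in the funnel, drops down here by itself or onto the one below; two reach 3 mm below the rim. Dark steel foot 104 mm square and 10 mm thick, 18 mm sight slit in the +x wall; the red flap at its foot is shut and fixed.
- cup: Bystander: an empty white paper cup, 76 mm across the rim, 85 mm tall, upright. Origin at the centre of its underside, z up.
- screwdriver: Bystander: a screwdriver with a yellow handle, 190 mm long, lying on the 6 mm black rubber mat (all stands on it) along its own x axis, handle to -x; no more than 40 mm high.
Not all that is in view belongs to the job. Of the things that look like the part that bears green_center, the middle-sized one is meant.

How it is judged:
On the way:
1. the orange capsule stands upright at the bottom of the magazine while the green one is still outside (horizontal distance between orange_center and magazine_floor below 0.015 m and z of orange_center in the frame of magazine_floor between 0.021 and 0.045 m and angle between orange_center's own z axis and vertical below 0.175 rad and horizontal distance between green_center and magazine_floor above 0.06 m), for 0.2 s.
At the end, for the whole second after the job is handed in: Orange stands on the magazine's floor and green on orange, at rest, each upright within 10 degrees, within 15 mm of the chute's middle and 12 mm of its height (centres 33 and 99 mm above the inner floor). Blue capsule, cup and screwdriver are within 40 mm of their starts (horizontal distance between each of orange_center, green_center and magazine_floor below 0.015 m and z of orange_center in the frame of magazine_floor between 0.021 and 0.045 m and angle between each of orange_center, green_center's own z axis and vertical below 0.175 rad and z of green_center in the frame of magazine_floor between 0.087 and 0.111 m and linear speed of each of orange, green below 0.02 m/s); the robot touches nothing.
It fails at once if the blue capsule is moved by more than 40 mm (distance of blue_center from where it was at the start of the episode above 0.04 m).
It fails at once if the paper cup is moved by more than 40 mm (distance of cup from where it was at the start of the episode above 0.04 m).
It fails at once if the screwdriver is moved by more than 40 mm (distance of screwdriver from where it was at the start of the episode above 0.04 m).
It also fails if it takes over 59 s, if anything falls off the work surface, if the arm or the gripper's body presses on something with over 40 N, if the wrist force passes 120 N, or if a joint passes its speed limit or range.

## Working session

There is one attempt and no reset: what is moved stays moved. The work goes in short steps, each a Python script; the robot and the scene stay as the last script left them, time stands still between calls to the robot, and variables do not carry over. Pictures are saved under pics/ and viewed, about 8 in all and at most 12, crops included, and the job is handed in when it is done.

```bash
ls; mkdir -p pics; python3 - <<'E'
from station import arm, snapshot, camera_info
import cv2,numpy as np
for n in("scene","top"):
    cv2.imwrite(f"pics/{n}0.png",snapshot(n)); c=camera_info(n); print(n,c["fx"],c["cx"],c["cy"],(-np.array(c["R"]).T@np.array(c["t"])).round(3),np.array(c["R"]).round(3).tolist())
print(np.array(camera_info("wrist")["T_tool_cam"]).round(3).tolist(),arm.read_eef_rot(),arm.read_time())
a=cv2.imread("pics/top0.png");cv2.imwrite("pics/top0b.png",cv2.resize(a,(800,600),interpolation=cv2.INTER_CUBIC))
E
```

```text
pics
scene 458.54395598261084 255.7660019259614 187.23802051188693 [ 1.06  -0.684  0.897] [[0.833, 0.553, -0.002], [0.403, -0.61, -0.683], [-0.379, 0.568, -0.731]]
top 476.9071712856001 254.34726897836555 187.59856949097338 [ 0.495 -0.061  1.207] [[-0.004, -1.0, 0.012], [-0.991, 0.002, -0.131], [0.131, -0.012, -0.991]]
[[-0.0, -0.316, 0.949, -0.07], [1.0, 0.0, 0.0, -0.001], [-0.0, 0.949, 0.316, -0.082], [0.0, 0.0, 0.0, 1.0]] [ 0.08828405  0.70156598 -0.0899462   0.70137065] 0.1
```

View pics/scene0.png

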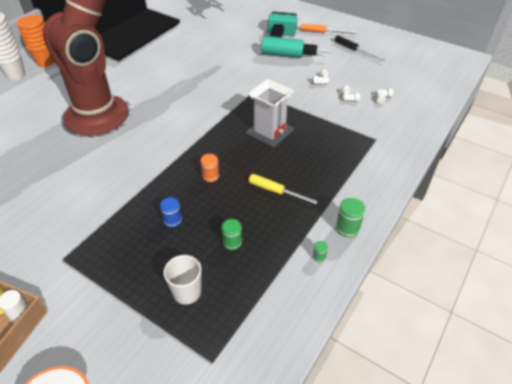

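View pics/top0b.png

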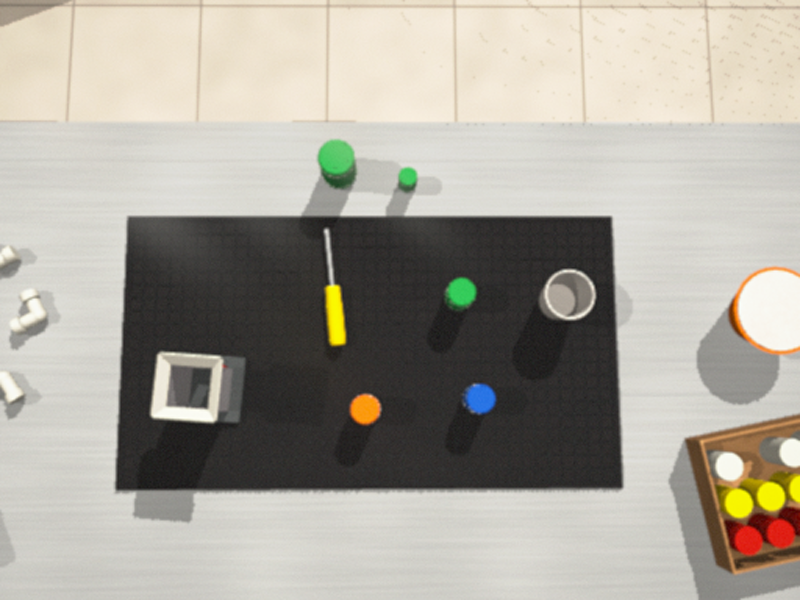

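The scene has orange only at top-view (366,409). There are three green candidates: large at (337,160), small at (407,178) and middle-sized at (461,293) on the mat. I choose the middle-sized one, which is (232,234) in the scene view. The magazine rim is at (188,387). Next I'll measure these and make one close crop.

```bash
cat > h.py <<'E'
from station import arm, snapshot, camera_info, ticket
import cv2,numpy as np
from scipy.spatial.transform import Rotation as Ro
def cam(n):
    c=camera_info(n)
    if n=="wrist":
        T=np.eye(4);T[:3,:3]=Ro.from_quat(arm.read_eef_rot()).as_matrix();T[:3,3]=arm.read_tool_pos()
        W=T@np.array(c["T_tool_cam"]);R,o=W[:3,:3],W[:3,3]
    else: R=np.array(c["R"]).T;o=-R@np.array(c["t"])
    return c,R,o
def ray(C,uv,z):
    c,R,o=C; d=R@np.array([(uv[0]-c["cx"])/c["fx"],(uv[1]-c["cy"])/c["fy"],1]); return o+d*(z-o[2])/d[2]
HSV=dict(orange=((5,140,120),(16,255,255)),green=((50,130,50),(75,255,255)),blue=((105,130,60),(125,255,255)))
def blobs(im,col,amin=60):
    m=cv2.inRange(cv2.cvtColor(im,cv2.COLOR_BGR2HSV),*HSV[col]); m=cv2.morphologyEx(m,cv2.MORPH_CLOSE,np.ones((5,5)))
    cs=[c for c in cv2.findContours(m,cv2.RETR_EXTERNAL,cv2.CHAIN_APPROX_NONE)[0] if cv2.contourArea(c)>amin]
    return sorted([(cv2.contourArea(c),*cv2.minEnclosingCircle(c),c) for c in cs],key=lambda b:-b[0])
def cen(c): m=cv2.moments(cv2.convexHull(c)); return m["m10"]/m["m00"],m["m01"]/m["m00"]
def down(yaw): # tool x down, jaw axis (tool y) at yaw in the world
    y=np.array([np.cos(yaw),np.sin(yaw),0]);x=np.array([0,0,-1.]);return Ro.from_matrix(np.c_[x,y,np.cross(x,y)]).as_quat()
E
python3 - <<'E'
from h import *
im=cv2.imread("pics/top0.png");C=cam("top")
for k in HSV:
    for b in blobs(im,k): print(k,b[0],np.round(cen(b[3]),1),"r",round(b[2],1),"xyz",ray(C,cen(b[3]),0.039).round(3))
# rim: bright low-saturation region near (120,248)
hsv=cv2.cvtColor(im,cv2.COLOR_BGR2HSV);m=cv2.inRange(hsv,(0,0,120),(180,60,255));r=np.zeros_like(m);r[218:278,85:160]=m[218:278,85:160]
c=max(cv2.findContours(r,cv2.RETR_EXTERNAL,cv2.CHAIN_APPROX_NONE)[0],key=cv2.contourArea);R=cv2.minAreaRect(c);print(R,ray(C,R[0],0.151).round(3))
P=np.array([ray(C,p,0.151)[:2] for p in cv2.boxPoints(R)]);print(P.round(3).tolist(),np.linalg.norm(np.diff(P,axis=0),axis=1).round(3))
cv2.imwrite("pics/crop1.png",np.hstack([cv2.resize(im[80:280,190:330],None,fx=3,fy=3),cv2.resize(im[210:290,75:165],(360,600))]))
print(Ro.from_quat(arm.read_eef_rot()).as_matrix().round(2).tolist())
E
```

```text
orange 776.0 [483.3 289.1] r 33.9 xyz [ 0.401 -0.628  0.039]
orange 274.0 [233.2 261.5] r 10.0 xyz [ 0.469 -0.023  0.039]
orange 239.5 [479.4 337.4] r 43.1 xyz [ 0.288 -0.611  0.039]
orange 127.5 [492.1 198.3] r 28.7 xyz [ 0.621 -0.665  0.039]
green 351.0 [214.1 103.2] r 13.6 xyz [0.865 0.026 0.039]
green 266.5 [294.6 187. ] r 10.6 xyz [ 0.651 -0.175  0.039]
green 75.5 [260.6 112.8] r 5.4 xyz [ 0.84  -0.092  0.039]
blue 287.0 [306.9 254.6] r 10.6 xyz [ 0.485 -0.202  0.039]
((121.7103500366211, 247.4758758544922), (49.162925720214844, 43.681922912597656), 4.763641834259033) [0.503 0.217 0.151]
[[0.461, 0.273], [0.555, 0.269], [0.546, 0.161], [0.451, 0.166]] [0.095 0.108 0.095]
[[-0.0, 0.25, 0.97], [-0.0, 0.97, -0.25], [-1.0, -0.0, 0.0]]
```

View pics/crop1.png

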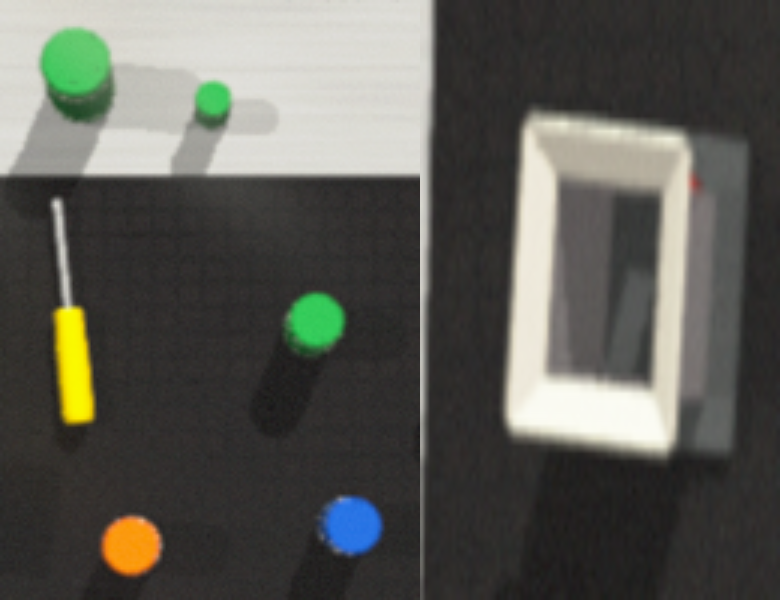

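The crop confirms the choice: the middle-sized green stands on the mat, with the larger and smaller ones off it. The magazine rim is seen squarely with a yaw of about 3°. Next I'll look from the wrist over the magazine, then over orange.

```bash
python3 - <<'E'
from h import *
q=down(np.pi/2)
arm.movep([0.495,0.219,0.40],q)
C=cam("wrist");im=snapshot("wrist");cv2.imwrite("pics/w_mag.png",im)
hsv=cv2.cvtColor(im,cv2.COLOR_BGR2HSV)
print(C[0]["fx"],C[2].round(3))
m=cv2.inRange(hsv,(0,0,150),(180,60,255))
for c in cv2.findContours(m,cv2.RETR_EXTERNAL,cv2.CHAIN_APPROX_NONE)[0]:
    if cv2.contourArea(c)>400:
        R=cv2.minAreaRect(c);P=np.array([ray(C,p,0.151)[:2] for p in cv2.boxPoints(R)]);print(cv2.contourArea(c),np.round(R[0],1),P.mean(0).round(4),np.linalg.norm(np.diff(P,axis=0),axis=1).round(3))
arm.movep([0.445,-0.023,0.26],q)
C=cam("wrist");im2=snapshot("wrist");cv2.imwrite("pics/both.png",cv2.resize(np.hstack([im,im2]),(800,300)))
for b in blobs(im2,"orange",300): print("orange",b[0],np.round(b[1],1),round(b[2],1),ray(C,b[1],0.072).round(4),ray(C,cen(b[3]),0.039).round(4))
cv2.imwrite("pics/w_or.png",im2);print(arm.read_time())
E
```

```text
332.4967450142092 [0.412 0.22  0.47 ]
816.5 [ 40. 327.] [ 0.683  -0.0346] [0.092 0.032 0.094]
8008.5 [262.8 176.3] [0.5023 0.2238] [0.092 0.091 0.092]
64379.5 [255.5 191.5] [0.5565 0.2167] [0.432 0.434 0.637]
orange 869.5 [257.  202.9] 31.5 [ 0.4588 -0.0236  0.072 ] [ 0.4696 -0.024   0.039 ]
3.2417
```

View pics/both.png

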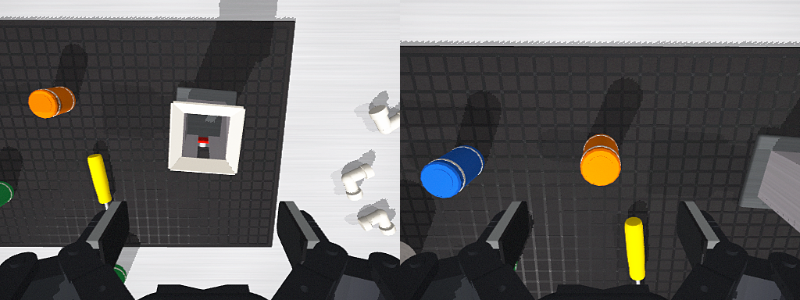

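The left view shows the rim centred at (0.502, 0.224). The right view shows orange at (0.4696, -0.024), which matches the top camera. I'll grasp orange, carry it over and check before the drop.

```bash
cat >> h.py <<'E'
MAG=np.array([0.5025,0.2235]);Q=down(np.pi/2);GZ=0.104
def pick(xy):
    arm.line_to([*xy,0.20],0.2,Q); arm.line_to([*xy,GZ],0.1); arm.move_gripper(0.0,40)
    print("opening",arm.read_opening()); arm.line_to([*xy,0.30],0.2); print("after lift",arm.read_opening(),arm.read_ft_force())
    arm.line_to([*MAG,0.30],0.2,Q)
E
python3 - <<'E'
from h import *
pick([0.4696,-0.024])
a=snapshot("wrist");b=snapshot("scene");cv2.imwrite("pics/held1.png",np.hstack([cv2.resize(a,(400,300)),cv2.resize(b[60:180,190:350],(400,300))]))
print(arm.read_tool_pos(),arm.read_time())
E
```

```text
opening 0.5071270845797289
after lift 0.5020508338507779 [-0.25169036 -0.4324259  -1.24919353]
[0.50268269 0.22196863 0.30012307] 7.925
```

View pics/held1.png

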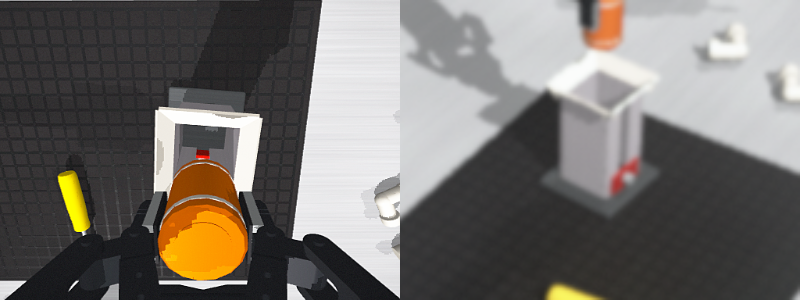

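Orange is held upright over the mouth. I'll lower it and release.

```bash
cat >> h.py <<'E'
def drop():
    arm.line_to([*MAG,0.238],0.06); arm.pause(0.3); print("ft",arm.read_ft_force()); arm.move_gripper(1.0); arm.pause(0.5)
    arm.line_to([*MAG,0.40],0.2); print(arm.read_tool_pos())
E
python3 - <<'E'
from h import *
drop(); arm.line_to([0.495,0.2235,0.40],0.2)
a=snapshot("wrist");b=snapshot("scene");cv2.imwrite("pics/in1.png",np.hstack([cv2.resize(a[80:280,160:370],(400,400)),cv2.resize(b[70:160,220:310],(400,400))]))
arm.movep([0.627,-0.175,0.26],Q)
C=cam("wrist");im=snapshot("wrist");cv2.imwrite("pics/w_gr.png",im)
for k in("green","orange"):
    for b in blobs(im,k,300): print(k,b[0],np.round(cen(b[3]),1),ray(C,cen(b[3]),0.039).round(4))
print(arm.read_time())
E
```

```text
ft [ 0.01245182 -0.09493878 -1.55457851]
[0.50191971 0.22327222 0.39875682]
green 2605.5 [259.2 202.5] [ 0.6519 -0.1727  0.039 ]
green 1131.0 [329.7 352.2] [ 0.8268 -0.0946  0.039 ]
13.3833
```

View pics/in1.png

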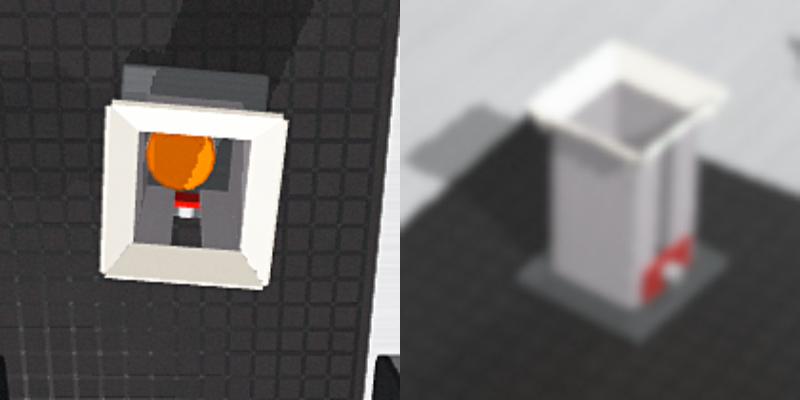

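View pics/w_gr.png

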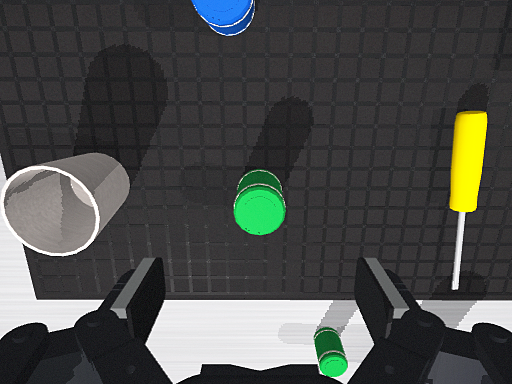

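Orange's lid is seen face-on in the chute at crop (181,157). The green capsule is at (259,202), well clear of the cup and screwdriver. I'll check orange's position numerically at lid height.

```bash
python3 - <<'E'
from h import *
im=cv2.imread("pics/in1.png")[:,:400]
b=blobs(im,"orange",500)[0];x,y,w,h=cv2.boundingRect(b[3]);print(x,y,w,h)
c=camera_info("wrist");W=np.eye(4);W[:3,:3]=Ro.from_quat(Q).as_matrix();W[:3,3]=[0.495,0.2235,0.40];W=W@np.array(c["T_tool_cam"]);C=(c,W[:3,:3],W[:3,3])
px=lambda u,v:(160+u*.525,80+v*.5)
for u,v in [(x,y+h/2),(x+w,y+h/2),(x+w/2,y),(x+w/2,y+h)]: print(ray(C,px(u,v),0.082).round(4))
E
```

```text
145 132 71 59
[0.501  0.1957 0.082 ]
[0.501  0.2401 0.082 ]
[0.4833 0.2179 0.082 ]
[0.5192 0.2178 0.082 ]
```

The lid measures 44 mm wide at z = 0.082, about 8 mm from the chute's centre, so orange stands on the floor. Now green.

```bash
python3 - <<'E'
from h import *
pick([0.652,-0.1735]); a=snapshot("wrist")
cv2.imwrite("pics/held2.png",a); print(arm.read_tool_pos(),arm.read_time())
E
```

```text
opening 0.5038270904389871
after lift 0.5041640939550686 [-0.04413239  0.57619141 -1.15334472]
[0.50290517 0.22249971 0.30000411] 18.8917
```

View pics/held2.png

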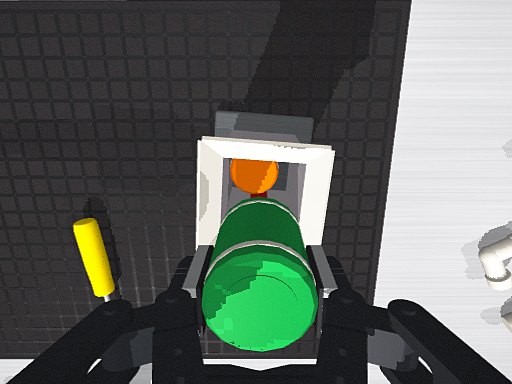

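Green is held upright over the mouth, with orange's lid visible below at (254,173). Releasing it now.

```bash
python3 - <<'E'
from h import *
drop(); arm.line_to([0.495,0.2235,0.40],0.2)
C=cam("wrist");a=snapshot("wrist");b=snapshot("scene");t=snapshot("top")
for g in blobs(a,"green",500)[:1]:
    x,y,w,h=cv2.boundingRect(g[3])
    for p in [(x,y+h/2),(x+w,y+h/2),(x+w/2,y),(x+w/2,y+h)]: print(ray(C,p,0.148).round(4))
C=cam("top")
for k in("blue","green","orange"):
    for q in blobs(t,k): print(k,np.round(cen(q[3]),1),round(q[2],1))
cv2.imwrite("pics/in2.png",np.hstack([cv2.resize(a[80:280,160:370],(400,400)),cv2.resize(b[70:160,220:310],(400,400))]));print(arm.read_time(),arm.read_ft_force())
E
```

```text
ft [ 0.31161023  0.10778767 -0.59317327]
[0.50188558 0.2233582  0.39875559]
[0.495  0.2029 0.148 ]
[0.495  0.2457 0.148 ]
[0.471  0.2243 0.148 ]
[0.5202 0.2244 0.148 ]
blue [307.1 254.5] 10.4
green [214.1 103.3] 13.7
green [123.9 247.6] 10.8
green [260.6 112.8] 5.4
orange [ 18.7 308.5] 86.9
orange [483.6 314.3] 53.2
orange [492.1 198.3] 28.7
22.725 [-0.01287174  0.5292829  -0.0013457 ]
```

View pics/in2.png

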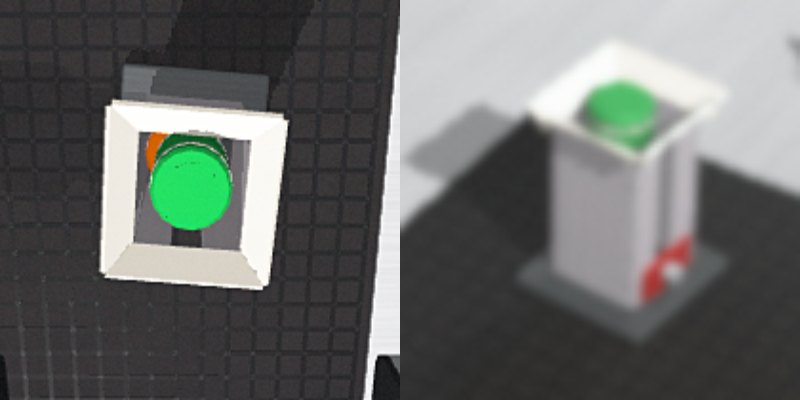

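Green's lid sits level with the rim, upright and near the middle, with orange visible beneath it. Blue's pixel is unchanged. Handing in.

```bash
python3 -c "
from h import *
arm.pause(0.5); ticket.finish_job()"
```

```text
the job is handed in; nothing more can be done
```

The magazine is loaded with orange at the bottom and the middle-sized green capsule on top of it, and the job was handed in at about 23 s of the 59 s allowed. No verdict was reported.

- **Orange:** before green went in, its lid measured 44 mm across at the height expected for standing on the floor. It was about 8 mm off the chute's middle, inside the 15 mm limit.
- **Green:** its lid is 43 mm across at the height expected for standing on orange, about 3 mm below the rim. It is about 5 mm off the middle and looks upright.
- **Bystanders:** the blue capsule's position in the top view is unchanged. The screwdriver and cup were not measured again, but the arm passed well above them. The gripper was open and clear above the magazine at the end.
- **Disagreement:** the first top-camera fit of the rim differed from the wrist view by about 7 mm, because the mask spilled past the rim. I used the wrist value.

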